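Close the sample case with its double lid, button the glazed lid and lift off the cover

TASK

Close the long wooden sample case: take up the double lid as one piece, with the knobbed outer lid staying nested in the glazed inner lid, lower it onto the case without dropping it until the inner lid is fully home, then turn the turnbutton on the case square across the end of the inner lid to secure it. Then lift the outer lid alone by its knob, leaving the inner lid undisturbed, and finish still holding it steady and level in the gripper, about 100 mm above the inner lid and touching nothing else. Leave the other things on the counter where they are.

Things in the scene. Friction and masses are not known exactly. Their poses are not given: they have to be found in the camera images.
- case: Fixed long narrow open wooden box, 60 (x) x 240 (y) mm, small ceramic houses inside (tops below the rim). Origin: centre of its underside on the counter, z up, long axis y. Long walls 8 mm thick, 70 mm high; end boards 25 mm thick (|y| 95 to 120 mm), 92 mm high; mouth 44 (x) x 190 (y) mm. The turnbutton sits on the +y end board.
- case_seat (a point): Where the inner lid's origin belongs, 62 mm above the case's origin; axes of the case. The lid fits either way round, long axes parallel: its frame rests on the long walls between the end boards, its battens go 8 mm down into the mouth (play 2 mm each side in x, 3 mm in y; rounded, they lead in over 3 mm or so).
- turnbutton (a joint): Brass bar 64 x 16 x 8 mm with a thumb ridge, pivoted on a vertical axis. 0: along the end board (the case's x), clear of the lid; +1.57 or -1.57: square across, 15 mm over the end of the inner lid (2 mm above it). Positive is anticlockwise from above; range -1.75 to 1.75; either way will do. Stays where left (friction 0.025 N m).
- turnbutton_ridge (a point): On the turnbutton's axis (case x 0, y +107.5 mm) at half height of the thumb ridge, 107.5 mm above the counter. The ridge, 34 mm long, 10 mm thick, stands from 100 to 115 mm above the counter; the bar under it from 92 to 100 mm. x along the bar and ridge, y across, z up; turns with the button.
- inner_lid: Loose inner lid, 130 to 210 g: pale wooden frame 64 (x) x 180 (y) x 20 mm with a clear pane and two lengthwise round battens (10 mm thick, 184 mm long, at x +-15 mm) below. Origin: centre, at the battens' lowest line; z up, long axis y. The frame's side faces, 64 mm apart, clear to grip, are 8 to 28 mm above the origin. Starts on the counter, battens down, outer lid nested in it.
- outer_lid: Loose wooden outer lid, 70 to 120 g: board 54 (x) x 130 (y) x 6 mm lying on the inner lid's frame, a block 39 x 114 x 10 mm below it nested in the frame (play 2.5 to 3 mm). Origin: centre of the block's underside, 18 mm above the inner lid's origin when nested; z up. Board top 16 mm above the origin; round central knob from 16 to 42 mm: head diameter 24 mm (30 to 40 mm), neck 16 mm.
- honey_jar: Bystander: squat blush ceramic jar with lid, diameter 86, height 105 mm; origin under its centre.
- ribbed_jar: Bystander: ribbed green jar with a pointed lid, diameter 80, height 130 mm; origin under its centre.
- canister: Bystander: cream drink canister, diameter 88, height 125 mm; origin under its centre.
- pumpkin_big: Bystander: ceramic pumpkin, diameter 60, height 52 mm; origin under its centre.
- pumpkin_small: Bystander: ceramic pumpkin, diameter 42, height 40 mm; origin under its centre.
- house: Bystander: small ceramic house, 28 x 36 x 60 mm; origin under its centre.
- tray: Bystander: blush tray with round ends, 210 (x) x 95 x 16 mm; origin under its centre.
- spare_lid: Bystander: spare square wooden lid of another box, 95 x 95 x 8 mm with a 20 mm knob, 24 mm high in all; origin under its centre.
Things that resemble listed ones, but are neither listed nor needed, are in the scene too. What is shaped like the outer_lid but black or turquoise is not meant. Leave any red look-alike of the inner_lid alone.

How it is judged:
By the outcome, as a careful person would: the job done as asked, in the order asked, and still so for the second after the job is handed in, while the arm keeps its last pose, push and grip.
It also fails if it takes over 61 s, if anything falls off the work surface, if the arm or the gripper's body presses on something with over 40 N, if the wrist force passes 120 N, or if a joint passes its speed limit or range.

ROBOT

A 7-joint arm with a two-finger parallel gripper is mounted at the origin on the work surface. World frame = base frame: x ahead of the robot, y to its left, z up, the work surface at z = 0. Lengths are in mm, angles in rad, forces in N, time in s.
With the tool pointing down it reaches from about 400 to 875 mm from the base axis. Payload 4.4 kg.
Tool frame: the origin (TCP) lies at the very end of the fingers, on their centre line; the grasp point (between the pads) lies 19 mm behind it; z points along the fingers, y is the direction in which the jaws open and shut (so a half turn about z gives the same grasp; the last joint's range is limited). The gripper opens to 85 mm and grips with 20 to 120 N. Pads are 22 mm wide; open, the fingers measure 114 mm over their backs; the gripper's body (76 mm by 85 mm) begins 54 mm behind the grasp point. The pads swing forward as they close: fully open they stand 13 mm farther back than shut.
Start: joints at [-1.257, 0.628, 0.038, 1.517, -0.027, 0.996, -0.02], TCP at [240.955, 603.704, 231.313] pointing down, gripper open.
Joint ranges: [-3.06, 3.06], [-0.37, 2.12], [-1.25, 1.32], [0.18, 2.47], [-1.1, 4.24], [0.23, 1.98], [-2.94, 2.94]. Speed limits (rad/s): [2.57, 2.57, 3.14, 3.14, 3.14, 3.14, 3.14].

INTERFACE

Orientations are given as [roll, pitch, yaw] about the fixed x, y, z axes, in that order (R = Rz(yaw) Ry(pitch) Rx(roll)).
In Python, from cell import read_state, get_image, calibration, finish_job gives the robot as it stands. The module is installed in compiled form; this text tells all that it offers.
- The arm moves only by the tool apply_moves, never from a script. Its argument "increments" is a list of rows, each an object of numbers: "tx", "ty", "tz": the shift along the world's x, y, z in m; "rx", "ry", "rz": the turn, a rotation vector about the world's x, y, z in units of 5 degrees (1.0 is 5 degrees); "claw": the finger opening in m, from 0 to 0.0854. In form: [{"tx": .., "ty": .., "tz": .., "rx": .., "ry": .., "rz": .., "claw": ..}, ...]. A call has 1 to 12 rows; each row is the pose to reach, as a shift and turn from the pose commanded when the call began; what a row does not reach only later rows make up. A row lasts 1/10 s, in which the tool goes at most 50 mm and 8.59 degrees, less where a joint would pass 70% of its speed; a pose out of reach is approached as far as the arm can. A call with a gripper value outside its range is refused whole. The fingers move at their own pace and stop on an object; the grip force is fixed at half the most. Time passes only in rows, so rows that repeat a pose let the fingers close. It gives the time, the measured TCP pose, the force and the opening at its end, in the units of the state.
- read_state(): the state, without advancing time (a new reading comes with each control period).
- get_image(name): name is "side" or "top"; returns the picture (384x512x3 uint8, red, green, blue); there is no depth.
- calibration(name): a dict with "camera_matrix" (3x3 intrinsics, pixels), "origin" and "attitude" of the camera in the world. Camera axes: x right, y up, looking along -z (the intrinsics and any distortion apply to the point x, -y, -z); pixel columns grow to the right and rows downward; lengths in mm; the calibration is good to about 2 mm. A picture is of the moment at which its call begins. calibration takes no time and is no camera call.
- finish_job(): hands the job in, once; it reports no verdict.
The state is a dict: "clock": time; "qpos": joint angles; "qd": joint speeds; "tau": joint torques, N m; "eef_pos": TCP position; "tool_rot": TCP orientation; "force": force on the tool from outside, world axes, zero at the start; "torque": the same for the moment, N m; "width": finger opening in mm.
Only numpy, scipy, OpenCV 4.12 (cv2) and the standard library are available. Lean on these libraries where they do the work, as an engineer would, in place of code of your own. Each camera call takes 0.05 s, during which the arm holds its last target. There are 200 camera calls.

## Working session

There is one attempt and no reset: what is moved stays moved. The work goes in short steps, Python scripts to look and compute and a tool call to move; the robot and the scene stay as the last step left them, time stands still between calls to the robot, and variables do not carry over. Pictures are saved under pics/ and viewed, about 8 in all and at most 12, crops included, and the job is handed in when it is done.

Besides the shell and the picture viewer there is one more tool, called after "Call:" by a JSON object that holds its "api" and its "payload", one argument or row to a line. apply_moves: Moves the arm, as the interface text tells. Its arguments: {"type":"object","properties":{"increments":{"type":"array"}},"required":["increments"]}

```bash
mkdir -p pics; cat > h.py <<'E'
import numpy as np,cv2
from cell import *
from scipy.spatial.transform import Rotation as R
def att(c):
    a=np.array(c["attitude"],float)
    if a.shape==(3,3): return a
    return R.from_euler('xyz',a).as_matrix() if a.size==3 else R.from_quat(a).as_matrix()
def px(name,u,v,z):
    c=calibration(name);K=np.array(c["camera_matrix"]);d=np.linalg.inv(K)@[u,v,1]
    d=att(c)@[d[0],-d[1],-d[2]];o=np.array(c["origin"],float)
    return o+d*(z-o[2])/d[2]
def proj(name,p):
    c=calibration(name);K=np.array(c["camera_matrix"]);q=att(c).T@(np.array(p,float)-np.array(c["origin"],float))
    q=K@[q[0],-q[1],-q[2]];return q[:2]/q[2]
def snap(name,f,crop=None,s=1):
    im=get_image(name)[:,:,::-1]
    if crop: x0,y0,x1,y1=crop;im=im[y0:y1,x0:x1]
    cv2.imwrite('pics/'+f,cv2.resize(im,None,fx=s,fy=s,interpolation=cv2.INTER_CUBIC))
E
python3 - <<'E'
from h import *
snap('top','t0.png',None,1.5);snap('side','s0.png',None,1.5)
for n in('top','side'):print(calibration(n))
print(read_state())
E
```

```text
{'camera_matrix': array([[348.74972067,   0.        , 257.20375017],
       [  0.        , 348.74972067, 186.18453001],
       [  0.        ,   0.        ,   1.        ]]), 'origin': array([ 299.48780014,    6.33752529, 1303.45120554]), 'attitude': array([ 0.21036871,  0.00461887, -1.57386586])}
{'camera_matrix': array([[431.43396254,   0.        , 254.88139118],
       [  0.        , 431.43396254, 187.98973044],
       [  0.        ,   0.        ,   1.        ]]), 'origin': array([ 371.76770692, -829.40949966,  913.98247969]), 'attitude': array([ 0.79972118,  0.02144338, -0.22099243])}
{'clock': 0.1, 'qpos': array([-1.25680691,  0.62925941,  0.03844999,  1.5182661 , -0.02698841,
        0.99630597, -0.01999801]), 'qd': array([-2.95285646e-03, -1.24663492e-03, -7.93109905e-04, -2.79789629e-03,
        1.61807177e-04, -8.76645497e-05, -2.22699209e-05]), 'tau': array([ 3.85198000e-03, -5.64534509e+01,  1.23098362e+00, -1.93972278e+01,
        1.13868871e-02,  5.33325263e-03,  2.46945700e-05]), 'eef_pos': array([240.74052872, 603.16982144, 230.47801385]), 'tool_rot': array([-3.13987223e+00,  3.04991725e-05,  2.76180737e+00]), 'force': array([ 0.55725194,  0.35703808, -0.25391144]), 'torque': array([ 0.03152214, -0.00982419, -0.00302792]), 'width': 85.30756367576085}
```

View pics/t0.png

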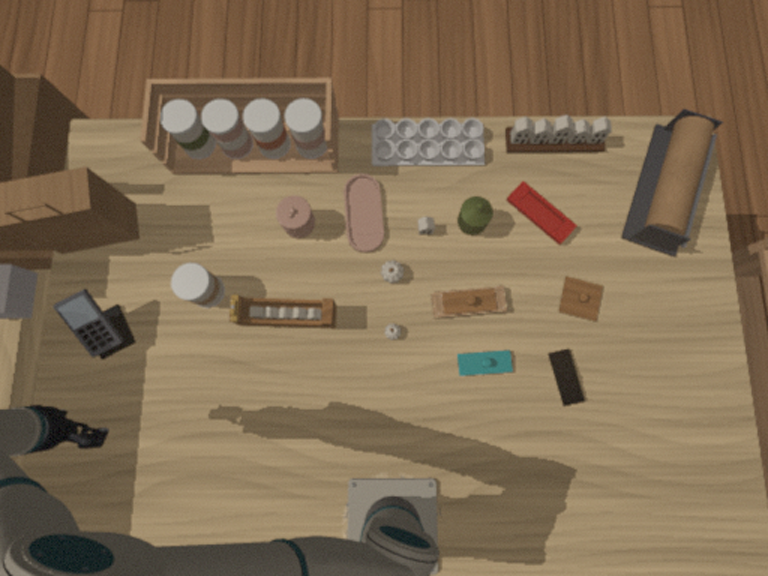

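View pics/s0.png

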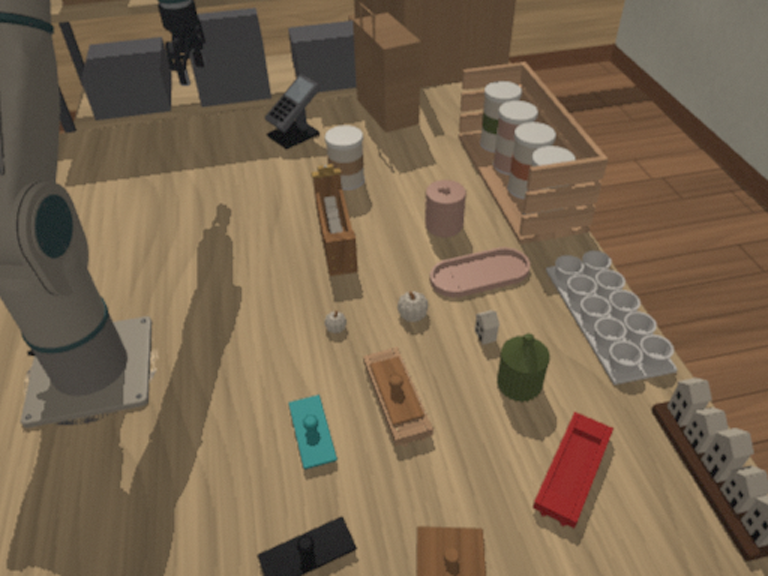

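The top view shows the nested lid at about (470,301) and the case at (283,312). The turnbutton is on the left (+y) end, next to the canister at (195,285). I'll take enlarged crops next.

```bash
python3 - <<'E'
from h import *
t=get_image('top')[:,:,::-1];s=get_image('side')[:,:,::-1]
f=lambda a:cv2.resize(a,None,fx=4,fy=4,interpolation=cv2.INTER_CUBIC)
cv2.imwrite('pics/t1.png',f(t[150:300][:75,145:345]) if 0 else f(t[170:250,145:345]))
cv2.imwrite('pics/s1.png',f(s[100:300,200:300][:145]))
cv2.imwrite('pics/s2.png',f(np.hstack([s[105:190,200:245],s[225:310,235:295]])))
E
```

```text
(no output)
```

View pics/t1.png

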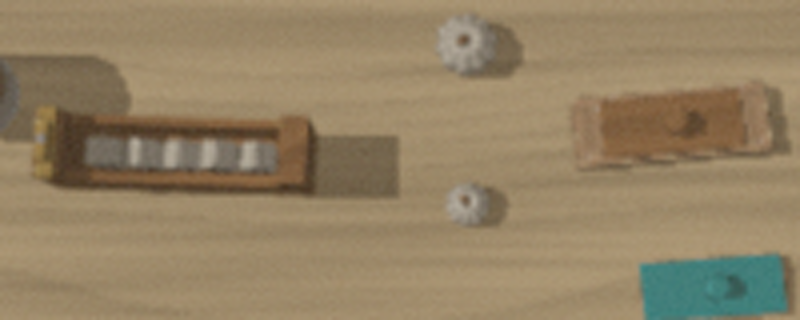

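View pics/s2.png

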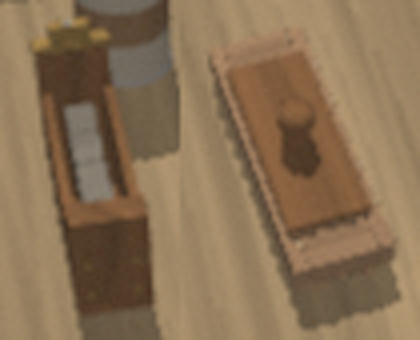

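```bash
cat > fit.py <<'E'
from h import *
from scipy.optimize import least_squares
o=0.375
T=lambda u,v:('top',145+u/4-o,170+v/4-o)
S=lambda u,v:('side',200+u/4-o,105+v/4-o)
L=lambda u,v:('side',235+(u-180)/4-o,225+v/4-o)
case=[((0,107.5,100),T(45,143)),((-30,-120,92),S(65,225)),((30,-120,92),S(148,213)),((-30,-120,0),S(80,312)),((30,-120,0),S(153,304)),((0,107.5,100),S(71,40)),
 ((30,-120,92),T(308,117)),((-30,-120,92),T(309,187)),((22,-95,81),T(278,122)),((-22,-95,81),T(277,180))]
lid=[((-32,90,28),L(212,55)),((32,90,28),L(298,30)),((32,-90,28),L(393,243)),((-32,-90,28),L(296,270)),((0,0,53),L(296,112)),
((32,90,28),T(572,97)),((32,-90,28),T(768,82)),((-32,-90,28),T(772,148)),((-32,90,28),T(580,168)),((0,0,56),T(688,121))]
def fit(pts,x0):
    def res(p):
        M=R.from_euler('z',p[2]).as_matrix()
        return np.concatenate([proj(n,M@np.array(q)+[p[0],p[1],0])-[u,v] for q,(n,u,v) in pts])
    r=least_squares(res,x0,loss='soft_l1',x_scale=[100,100,1]);return r.x,res(r.x)
if __name__=='__main__':
    for nm,p in(('case',case),('lid',lid)):
        x0=list(px(p[0][1][0],p[0][1][1],p[0][1][2],50)[:2])+[0.]
        x,r=fit(p,x0);print(nm,x.round(3));print(r.reshape(-1,2).round(1).tolist())
    for a in((195,285),(393,331),(391,271),(486,363)):print(a,px('top',a[0]/1.5,a[1]/1.5,40).round())
E
python3 fit.py
```

```text
case [ 4.88395e+02  2.57808e+02 -3.20000e-02]
[[0.0, -0.7], [0.2, -0.0], [-0.3, 0.1], [-1.0, 0.9], [-0.1, 0.1], [-1.0, -0.8], [-0.0, -0.5], [-1.2, -1.0], [0.6, 0.9], [0.2, -1.3]]
lid [ 5.17451e+02 -1.94831e+02  8.90000e-02]
[[-1.3, -1.4], [0.1, -1.1], [0.5, 0.5], [-0.7, 1.2], [-0.0, 1.5], [0.2, 0.2], [-0.8, -0.4], [0.6, -0.0], [0.1, -0.5], [-2.5, -0.9]]
(195, 285) [557. 482.  40.]
(393, 331) [441.  -6.  40.]
(391, 271) [590.  -2.  40.]
(486, 363) [ 364. -227.   40.]
```

Call:
{"api": "apply_moves", "payload": {
  "increments": [
    {"tx": 0.28,"ty": -0.4,"tz": 0.02,"rz": -6},
    {"tx": 0.28,"ty": -0.4,"tz": 0.02,"rz": -6},
    {"tx": 0.28,"ty": -0.4,"tz": 0.02,"rz": -6},
    {"tx": 0.28,"ty": -0.4,"tz": 0.02,"rz": -6},
    {"tx": 0.28,"ty": -0.4,"tz": 0.02,"rz": -6},
    {"tx": 0.28,"ty": -0.4,"tz": 0.02,"rz": -6},
    {"tx": 0.28,"ty": -0.4,"tz": 0.02,"rz": -6},
    {"tx": 0.28,"ty": -0.4,"tz": 0.02,"rz": -6},
    {"tx": 0.28,"ty": -0.4,"tz": 0.02,"rz": -6},
    {"tx": 0.28,"ty": -0.4,"tz": 0.02,"rz": -6},
    {"tx": 0.28,"ty": -0.4,"tz": 0.02,"rz": -6},
    {"tx": 0.28,"ty": -0.4,"tz": 0.02,"rz": -6}
  ]
}}

```text
$.increments[0]: bad value
```

Call:
{"api": "apply_moves", "payload": {
  "increments": [
    {"tx": -0.003,"ty": -0.398,"tz": -0.1,"rz": -6.63},
    {"tx": -0.003,"ty": -0.398,"tz": -0.1,"rz": -6.63},
    {"tx": -0.003,"ty": -0.398,"tz": -0.1,"rz": -6.63},
    {"tx": -0.003,"ty": -0.398,"tz": -0.1,"rz": -6.63},
    {"tx": -0.003,"ty": -0.398,"tz": -0.1,"rz": -6.63},
    {"tx": -0.003,"ty": -0.398,"tz": -0.1,"rz": -6.63},
    {"tx": -0.003,"ty": -0.398,"tz": -0.1,"rz": -6.63},
    {"tx": -0.003,"ty": -0.398,"tz": -0.1,"rz": -6.63},
    {"tx": -0.003,"ty": -0.398,"tz": -0.1,"rz": -6.63},
    {"tx": -0.003,"ty": -0.398,"tz": -0.1,"rz": -6.63},
    {"tx": -0.003,"ty": -0.398,"tz": -0.1,"rz": -6.63},
    {"tx": -0.003,"ty": -0.398,"tz": -0.1,"rz": -6.63}
  ]
}}

```text
$.increments[0]: bad value
```

Call:
{"api": "apply_moves", "payload": {
  "increments": [
    {"tx": 0.28,"ty": -0.4,"tz": 0.02,"rx": 0,"ry": 0,"rz": -6,"claw": 0.085},
    {"tx": 0.28,"ty": -0.4,"tz": 0.02,"rx": 0,"ry": 0,"rz": -6,"claw": 0.085},
    {"tx": 0.28,"ty": -0.4,"tz": 0.02,"rx": 0,"ry": 0,"rz": -6,"claw": 0.085},
    {"tx": 0.28,"ty": -0.4,"tz": 0.02,"rx": 0,"ry": 0,"rz": -6,"claw": 0.085},
    {"tx": 0.28,"ty": -0.4,"tz": 0.02,"rx": 0,"ry": 0,"rz": -6,"claw": 0.085},
    {"tx": 0.28,"ty": -0.4,"tz": 0.02,"rx": 0,"ry": 0,"rz": -6,"claw": 0.085},
    {"tx": 0.28,"ty": -0.4,"tz": 0.02,"rx": 0,"ry": 0,"rz": -6,"claw": 0.085},
    {"tx": 0.28,"ty": -0.4,"tz": 0.02,"rx": 0,"ry": 0,"rz": -6,"claw": 0.085},
    {"tx": 0.28,"ty": -0.4,"tz": 0.02,"rx": 0,"ry": 0,"rz": -6,"claw": 0.085},
    {"tx": 0.28,"ty": -0.4,"tz": 0.02,"rx": 0,"ry": 0,"rz": -6,"claw": 0.085},
    {"tx": 0.28,"ty": -0.4,"tz": 0.02,"rx": 0,"ry": 0,"rz": -6,"claw": 0.085},
    {"tx": 0.28,"ty": -0.4,"tz": 0.02,"rx": 0,"ry": 0,"rz": -6,"claw": 0.085}
  ]
}}

```text
clock: 1.4
eef_pos: [521.2, 202.9, 251.2]
tool_rot: [-3.141, -0.0, 2.236]
force: [-1.0, 1.3, -0.4]
width: 85.0
```

Call:
{"api": "apply_moves", "payload": {
  "increments": [
    {"tx": -0.0035,"ty": -0.3985,"tz": -0.1,"rx": 0,"ry": 0,"rz": -6.63,"claw": 0.085},
    {"tx": -0.0035,"ty": -0.3985,"tz": -0.1,"rx": 0,"ry": 0,"rz": -6.63,"claw": 0.085},
    {"tx": -0.0035,"ty": -0.3985,"tz": -0.1,"rx": 0,"ry": 0,"rz": -6.63,"claw": 0.085},
    {"tx": -0.0035,"ty": -0.3985,"tz": -0.1,"rx": 0,"ry": 0,"rz": -6.63,"claw": 0.085},
    {"tx": -0.0035,"ty": -0.3985,"tz": -0.1,"rx": 0,"ry": 0,"rz": -6.63,"claw": 0.085},
    {"tx": -0.0035,"ty": -0.3985,"tz": -0.1,"rx": 0,"ry": 0,"rz": -6.63,"claw": 0.085},
    {"tx": -0.0035,"ty": -0.3985,"tz": -0.1,"rx": 0,"ry": 0,"rz": -6.63,"claw": 0.085},
    {"tx": -0.0035,"ty": -0.3985,"tz": -0.1,"rx": 0,"ry": 0,"rz": -6.63,"claw": 0.085},
    {"tx": -0.0035,"ty": -0.3985,"tz": -0.1,"rx": 0,"ry": 0,"rz": -6.63,"claw": 0.085},
    {"tx": -0.0035,"ty": -0.3985,"tz": -0.1,"rx": 0,"ry": 0,"rz": -6.63,"claw": 0.085},
    {"tx": -0.0035,"ty": -0.3985,"tz": -0.1,"rx": 0,"ry": 0,"rz": -6.63,"claw": 0.085},
    {"tx": -0.0035,"ty": -0.3985,"tz": -0.1,"rx": 0,"ry": 0,"rz": -6.63,"claw": 0.085}
  ]
}}

```text
clock: 2.6
eef_pos: [518.3, -191.5, 151.5]
tool_rot: [3.141, -0.002, 1.664]
force: [-0.2, 0.3, 0.5]
width: 85.1
```

Call:
{"api": "apply_moves", "payload": {
  "increments": [
    {"tx": 0,"ty": 0,"tz": -0.04,"rx": 0,"ry": 0,"rz": 0,"claw": 0.085},
    {"tx": 0,"ty": 0,"tz": -0.08,"rx": 0,"ry": 0,"rz": 0,"claw": 0.085},
    {"tx": 0,"ty": 0,"tz": -0.11,"rx": 0,"ry": 0,"rz": 0,"claw": 0.085},
    {"tx": 0,"ty": 0,"tz": -0.13,"rx": 0,"ry": 0,"rz": 0,"claw": 0.085},
    {"tx": 0,"ty": 0,"tz": -0.14,"rx": 0,"ry": 0,"rz": 0,"claw": 0.085},
    {"tx": 0,"ty": 0,"tz": -0.148,"rx": 0,"ry": 0,"rz": 0,"claw": 0.085},
    {"tx": 0,"ty": 0,"tz": -0.148,"rx": 0,"ry": 0,"rz": 0,"claw": 0.085},
    {"tx": 0,"ty": 0,"tz": -0.148,"rx": 0,"ry": 0,"rz": 0,"claw": 0.085}
  ]
}}

```text
clock: 3.4
eef_pos: [518.2, -194.7, 4.2]
tool_rot: [3.14, 0.0, 1.66]
force: [0.0, 0.9, 0.3]
width: 85.2
```

```bash
python3 - <<'E'
from h import *
s=read_state();print(s['eef_pos'],s['tool_rot'],s['force'])
t=get_image('top')[:,:,::-1];s=get_image('side')[:,:,::-1]
f=lambda a:cv2.resize(a,(400,400),interpolation=cv2.INTER_CUBIC)
cv2.imwrite('pics/a.png',np.hstack([f(s[215:315,225:325]),f(t[150:250,265:365])]))
E
```

```text
[ 518.18796778 -194.66984698    4.16987138] [3.14023730e+00 4.88701817e-04 1.66015405e+00] [0.02046628 0.91928979 0.29732521]
```

View pics/a.png

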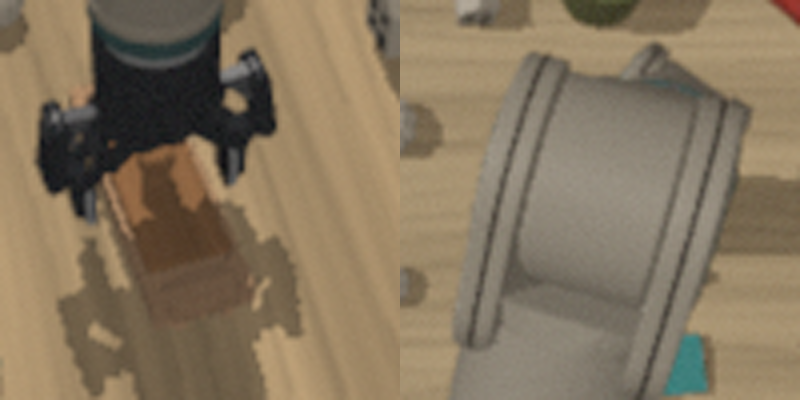

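The fingers straddle the lid evenly in the side view, at about (85,200) and (235,170) with the lid between them. The top view is blocked by the arm. I'll lower slightly and close.

Call:
{"api": "apply_moves", "payload": {
  "increments": [
    {"tx": 0,"ty": 0,"tz": -0.006,"rx": 0,"ry": 0,"rz": 0,"claw": 0.085},
    {"tx": 0,"ty": 0,"tz": -0.006,"rx": 0,"ry": 0,"rz": 0,"claw": 0.07},
    {"tx": 0,"ty": 0,"tz": -0.006,"rx": 0,"ry": 0,"rz": 0,"claw": 0.055},
    {"tx": 0,"ty": 0,"tz": -0.006,"rx": 0,"ry": 0,"rz": 0,"claw": 0.055},
    {"tx": 0,"ty": 0,"tz": -0.006,"rx": 0,"ry": 0,"rz": 0,"claw": 0.055},
    {"tx": 0,"ty": 0,"tz": -0.006,"rx": 0,"ry": 0,"rz": 0,"claw": 0.055},
    {"tx": 0,"ty": 0,"tz": -0.006,"rx": 0,"ry": 0,"rz": 0,"claw": 0.055},
    {"tx": 0,"ty": 0,"tz": -0.006,"rx": 0,"ry": 0,"rz": 0,"claw": 0.055}
  ]
}}

```text
clock: 4.3
eef_pos: [517.7, -194.8, -2.3]
tool_rot: [3.141, 0.0, 1.66]
force: [-1.2, 0.6, 4.8]
width: 63.2
```

Call:
{"api": "apply_moves", "payload": {
  "increments": [
    {"tx": 0,"ty": 0,"tz": 0.005,"rx": 0,"ry": 0,"rz": 0,"claw": 0.05},
    {"tx": 0,"ty": 0,"tz": 0.015,"rx": 0,"ry": 0,"rz": 0,"claw": 0.05},
    {"tx": 0,"ty": 0,"tz": 0.03,"rx": 0,"ry": 0,"rz": 0,"claw": 0.05},
    {"tx": 0,"ty": 0,"tz": 0.05,"rx": 0,"ry": 0,"rz": 0,"claw": 0.05},
    {"tx": 0,"ty": 0,"tz": 0.075,"rx": 0,"ry": 0,"rz": 0,"claw": 0.05},
    {"tx": 0,"ty": 0,"tz": 0.1,"rx": 0,"ry": 0,"rz": 0,"claw": 0.05},
    {"tx": 0,"ty": 0,"tz": 0.12,"rx": 0,"ry": 0,"rz": 0,"claw": 0.05},
    {"tx": 0,"ty": 0.005,"tz": 0.135,"rx": 0,"ry": 0,"rz": 0,"claw": 0.05},
    {"tx": 0,"ty": 0.015,"tz": 0.14,"rx": 0,"ry": 0,"rz": 0,"claw": 0.05},
    {"tx": -0.002,"ty": 0.03,"tz": 0.14,"rx": 0,"ry": 0,"rz": 0,"claw": 0.05},
    {"tx": -0.003,"ty": 0.05,"tz": 0.14,"rx": 0,"ry": 0,"rz": 0,"claw": 0.05},
    {"tx": -0.004,"ty": 0.07,"tz": 0.14,"rx": 0,"ry": 0,"rz": 0,"claw": 0.05}
  ]
}}

```text
clock: 5.5
eef_pos: [512.2, -122.5, 136.5]
tool_rot: [-3.14, -0.001, 1.66]
force: [-0.3, 0.4, -2.3]
width: 62.8
```

Call:
{"api": "apply_moves", "payload": {
  "increments": [
    {"tx": -0.002,"ty": 0.03,"tz": 0,"rx": 0,"ry": 0,"rz": -0.1,"claw": 0.05},
    {"tx": -0.004,"ty": 0.065,"tz": 0,"rx": 0,"ry": 0,"rz": -0.2,"claw": 0.05},
    {"tx": -0.006,"ty": 0.1,"tz": 0,"rx": 0,"ry": 0,"rz": -0.3,"claw": 0.05},
    {"tx": -0.009,"ty": 0.14,"tz": 0,"rx": 0,"ry": 0,"rz": -0.45,"claw": 0.05},
    {"tx": -0.012,"ty": 0.18,"tz": 0,"rx": 0,"ry": 0,"rz": -0.6,"claw": 0.05},
    {"tx": -0.015,"ty": 0.22,"tz": 0,"rx": 0,"ry": 0,"rz": -0.75,"claw": 0.05},
    {"tx": -0.018,"ty": 0.26,"tz": 0,"rx": 0,"ry": 0,"rz": -0.9,"claw": 0.05},
    {"tx": -0.021,"ty": 0.3,"tz": 0,"rx": 0,"ry": 0,"rz": -1.05,"claw": 0.05},
    {"tx": -0.023,"ty": 0.335,"tz": 0,"rx": 0,"ry": 0,"rz": -1.2,"claw": 0.05},
    {"tx": -0.025,"ty": 0.36,"tz": 0,"rx": 0,"ry": 0,"rz": -1.3,"claw": 0.05},
    {"tx": -0.025,"ty": 0.377,"tz": 0,"rx": 0,"ry": 0,"rz": -1.39,"claw": 0.05},
    {"tx": -0.025,"ty": 0.382,"tz": 0,"rx": 0,"ry": 0,"rz": -1.39,"claw": 0.05}
  ]
}}

```text
clock: 6.7
eef_pos: [486.1, 260.7, 136.2]
tool_rot: [-3.139, -0.0, 1.543]
force: [0.6, -1.0, -2.2]
width: 62.9
```

```bash
python3 - <<'E'
from h import *
s=read_state();print(s['eef_pos'],s['tool_rot'],s['force'],s['torque'],s['width'])
t=get_image('top')[:,:,::-1];s=get_image('side')[:,:,::-1]
f=lambda a:cv2.resize(a,None,fx=5,fy=5,interpolation=cv2.INTER_CUBIC)
cv2.imwrite('pics/b.png',np.hstack([f(s[85:195,190:260]),f(t[150:260,145:235])]))
E
```

```text
[486.06917849 260.67390216 136.15693667] [-3.13906973e+00 -3.95613842e-04  1.54343116e+00] [ 0.56976189 -0.95165351 -2.16617431] [ 0.00981291  0.04122384 -0.05387222] 62.87456727044083
```

View pics/b.png

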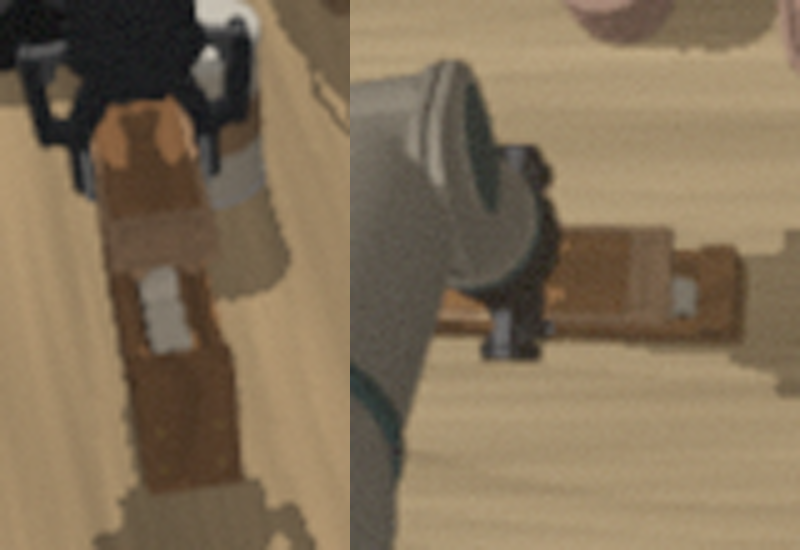

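The lid is held level above the case. Its near end is at about (102–217,215) in the side panel and (672,228–320) in the top panel. I'll fit its offset to the case.

```bash
cat > fit2.py <<'E'
from fit import *
S5=lambda u,v:('side',190+u/5-.4,85+v/5-.4)
T5=lambda u,v:('top',145+(u-350)/5-.4,150+v/5-.4)
z=138.5
lid2=[((-32,-90,z+28),S5(102,220)),((32,-90,z+28),S5(217,210)),((-32,-90,z+8),S5(110,271)),((32,-90,z+8),S5(217,262)),((32,-90,z+28),T5(672,228)),((-32,-90,z+28),T5(673,320))]
case2=[((-30,-120,92),S5(135,358)),((30,-120,92),S5(231,345)),((-30,-120,0),S5(152,492)),((30,-120,0),S5(242,482)),((30,-120,92),T5(737,247)),((-30,-120,92),T5(736,340))]
def show(n,p,x0):
    x,r=fit(p,x0);print(n,x.round(3));print(r.reshape(-1,2).round(1).tolist())
show('lid',lid2,[486,260,-.03]);show('case2',case2,[488,258,-.03]);show('case all',case+case2,[488,258,-.03])
# single-view fits, yaw free
for v in('side','top'):
  show('lid '+v,[p for p in lid2 if p[1][0]==v],[486,260,-.03]);show('case '+v,[p for p in case+case2 if p[1][0]==v],[488,258,-.03])
E
python3 fit2.py
```

```text
lid [ 4.86187e+02  2.62791e+02 -4.10000e-02]
[[0.6, 4.9], [-0.3, 4.1], [-0.4, 0.3], [0.1, -0.7], [-0.2, -0.6], [-1.7, 0.1]]
case2 [ 4.89116e+02  2.58497e+02 -3.60000e-02]
[[-0.5, 4.4], [0.5, 4.3], [-1.4, 0.4], [-0.2, -0.4], [-0.6, -0.6], [-1.3, -2.3]]
case all [ 4.88449e+02  2.57972e+02 -3.20000e-02]
[[-0.0, -0.7], [0.2, -0.1], [-0.3, 0.1], [-1.0, 0.9], [-0.1, 0.1], [-1.0, -0.8], [-0.1, -0.5], [-1.2, -1.1], [0.6, 0.8], [0.2, -1.4], [-0.5, 4.6], [0.5, 4.4], [-1.4, 0.5], [-0.2, -0.3], [-0.5, -0.6], [-1.1, -2.3]]
lid side [ 4.95265e+02  2.71848e+02 -1.23000e-01]
[[0.6, 2.3], [-0.3, 2.6], [-0.4, -2.4], [0.1, -2.2]]
case side [ 4.90964e+02  2.59779e+02 -4.20000e-02]
[[0.5, -0.6], [-0.0, -0.3], [-0.7, 0.4], [0.3, -0.3], [-0.0, -1.3], [-0.2, 4.1], [0.8, 4.0], [-1.1, -0.0], [0.1, -0.7]]
lid top [4.78296e+02 2.59670e+02 3.80000e-02]
[[-0.0, -0.4], [0.0, 0.4]]
case top [ 4.85419e+02  2.56903e+02 -3.00000e-02]
[[0.2, 0.2], [0.2, 0.3], [-0.9, -0.2], [0.9, 1.6], [0.5, -0.5], [-0.2, 0.2], [-0.8, -1.5]]
```

```bash
cat > fit3.py <<'E'
from fit2 import *
print('----')
lid2=[((-32,-90,z+8),S5(110,271)),((32,-90,z+8),S5(217,262)),((32,-90,z+28),T5(669,228)),((-32,-90,z+8),T5(673,320))]
case2=[((-30,-120,0),S5(152,492)),((30,-120,0),S5(242,482)),((30,-120,92),T5(737,247)),((-30,-120,0),T5(742,342))]
case1=[c for i,c in enumerate(case) if i not in(7,)]
show('lid',lid2,[486,260,-.03]);show('case all',case1+case2,[488,258,-.03])
def wire(im,n,pose,boxes,off,k,col):
    M=R.from_euler('z',pose[2]).as_matrix()
    for (x0,x1,y0,y1,z0,z1) in boxes:
        c=[(x,y,zz) for x in(x0,x1) for y in(y0,y1) for zz in(z0,z1)]
        q=[((proj(n,M@np.array(a)+[pose[0],pose[1],0])-off+.5)*k).round().astype(int) for a in c]
        for i in range(8):
            for b in(1,2,4):
                if not i&b: cv2.line(im,tuple(map(int,q[i])),tuple(map(int,q[i|b])),col,1)
if __name__=='__main__':
    k=7
    out=[]
    for n,(x0,y0,x1,y1) in(('side',(200,95,250,185)),('top',(195,170,250,230))):
        im=get_image(n)[y0:y1,x0:x1,::-1];im=cv2.resize(im,None,fx=k,fy=k,interpolation=cv2.INTER_CUBIC)
        wire(im,n,(488.4,258,-.032),[(-30,30,-120,-95,0,92),(-30,30,-120,120,0,70)],np.array([x0,y0]),k,(0,255,0))
        wire(im,n,(486.1,260.7,-.028),[(-32,32,-90,90,z+8,z+28)],np.array([x0,y0]),k,(255,255,0))
        out.append(np.pad(im,((0,max(0,600-im.shape[0])),(0,0),(0,0)))[:600])
    cv2.imwrite('pics/c.png',np.hstack(out))
E
python3 fit3.py|sed -n '/----/,$p'
```

```text
----
lid [ 4.84281e+02  2.62039e+02 -1.50000e-02]
[[-0.2, 0.6], [0.2, -0.8], [0.4, -0.8], [-0.3, 0.8]]
case all [ 4.89217e+02  2.58142e+02 -3.30000e-02]
[[-0.1, -1.0], [0.4, -0.2], [-0.1, 0.0], [-0.8, 0.8], [0.1, 0.0], [-0.8, -0.9], [-0.1, -0.6], [0.6, 0.7], [0.1, -1.5], [-1.2, 0.4], [-0.0, -0.4], [-0.5, -0.8], [0.2, 0.3]]
```

View pics/c.png

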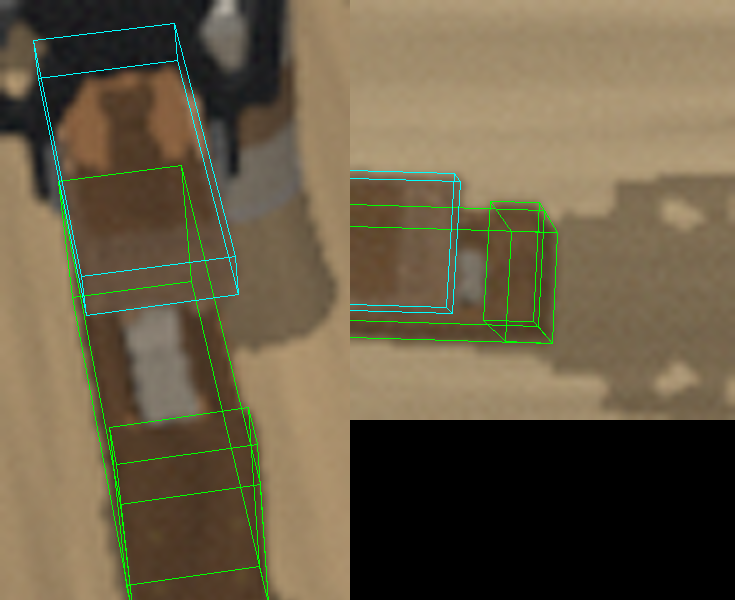

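Call:
{"api": "apply_moves", "payload": {
  "increments": [
    {"tx": 0.0029,"ty": -0.0034,"tz": 0,"rx": 0,"ry": 0,"rz": -0.06,"claw": 0.05},
    {"tx": 0.0029,"ty": -0.0034,"tz": -0.01,"rx": 0,"ry": 0,"rz": -0.06,"claw": 0.05},
    {"tx": 0.0029,"ty": -0.0034,"tz": -0.025,"rx": 0,"ry": 0,"rz": -0.06,"claw": 0.05},
    {"tx": 0.0029,"ty": -0.0034,"tz": -0.035,"rx": 0,"ry": 0,"rz": -0.06,"claw": 0.05},
    {"tx": 0.0029,"ty": -0.0034,"tz": -0.041,"rx": 0,"ry": 0,"rz": -0.06,"claw": 0.05},
    {"tx": 0.0029,"ty": -0.0034,"tz": -0.041,"rx": 0,"ry": 0,"rz": -0.06,"claw": 0.05}
  ]
}}

```text
clock: 7.5
eef_pos: [490.9, 253.2, 95.3]
tool_rot: [-3.14, 0.001, 1.532]
force: [-1.4, -0.2, -3.0]
width: 62.7
```

Call:
{"api": "apply_moves", "payload": {
  "increments": [
    {"tx": 0,"ty": 0,"tz": -0.005,"rx": 0,"ry": 0,"rz": 0,"claw": 0.05},
    {"tx": 0,"ty": 0,"tz": -0.01,"rx": 0,"ry": 0,"rz": 0,"claw": 0.05},
    {"tx": 0,"ty": 0,"tz": -0.015,"rx": 0,"ry": 0,"rz": 0,"claw": 0.05},
    {"tx": 0,"ty": 0,"tz": -0.018,"rx": 0,"ry": 0,"rz": 0,"claw": 0.05},
    {"tx": 0,"ty": 0,"tz": -0.018,"rx": 0,"ry": 0,"rz": 0,"claw": 0.05}
  ]
}}

```text
clock: 8.0
eef_pos: [491.1, 253.7, 77.9]
tool_rot: [-3.141, 0.0, 1.533]
force: [0.1, -0.9, -2.9]
width: 63.0
```

Call:
{"api": "apply_moves", "payload": {
  "increments": [
    {"tx": -0.0022,"ty": 0.0037,"tz": 0,"rx": 0,"ry": 0,"rz": 0.07,"claw": 0.05},
    {"tx": -0.0022,"ty": 0.0037,"tz": 0,"rx": 0,"ry": 0,"rz": 0.07,"claw": 0.05},
    {"tx": -0.0022,"ty": 0.0037,"tz": 0,"rx": 0,"ry": 0,"rz": 0.07,"claw": 0.05},
    {"tx": -0.0022,"ty": 0.0037,"tz": 0,"rx": 0,"ry": 0,"rz": 0.07,"claw": 0.05},
    {"tx": -0.0022,"ty": 0.0037,"tz": 0,"rx": 0,"ry": 0,"rz": 0.07,"claw": 0.05}
  ]
}}

```text
clock: 8.5
eef_pos: [489.3, 257.4, 78.4]
tool_rot: [3.141, -0.0, 1.539]
force: [-0.1, 0.1, -2.7]
width: 62.9
```

```bash
cat > ov.py <<'E'
import io,contextlib
with contextlib.redirect_stdout(io.StringIO()):
    from fit3 import *
import sys
s=read_state();e=s['eef_pos'];print(e.round(1),s['tool_rot'].round(4),s['force'].round(1))
zl=e[2]+2.3;k=7;out=[]
for n,(x0,y0,x1,y1) in(('side',(203,105,245,190)),('top',(175,180,232,225))):
    im=get_image(n)[y0:y1,x0:x1,::-1];im=cv2.resize(im,None,fx=k,fy=k,interpolation=cv2.INTER_CUBIC)
    cl=im.copy()
    wire(im,n,(488.8,258,-.032),[(-30,30,-120,-95,0,92),(-22,22,-95,95,70,70)],np.array([x0,y0]),k,(0,255,0))
    wire(im,n,(e[0],e[1],s['tool_rot'][2]-np.pi/2),[(-32,32,-90,90,zl+8,zl+28)],np.array([x0,y0]),k,(255,255,0))
    out.append(np.vstack([im,cl]) if n=='top' else im)
w=[np.pad(i,((0,max(0,630-i.shape[0])),(0,0),(0,0)))[:630] for i in out]
im=np.hstack(w);cv2.imwrite('pics/'+sys.argv[1],cv2.resize(im,None,fx=.95,fy=.95))
E
python3 ov.py d.png
```

```text
[489.3 257.4  78.4] [ 3.1414e+00 -1.0000e-04  1.5391e+00] [-0.1  0.1 -2.7]
```

View pics/d.png

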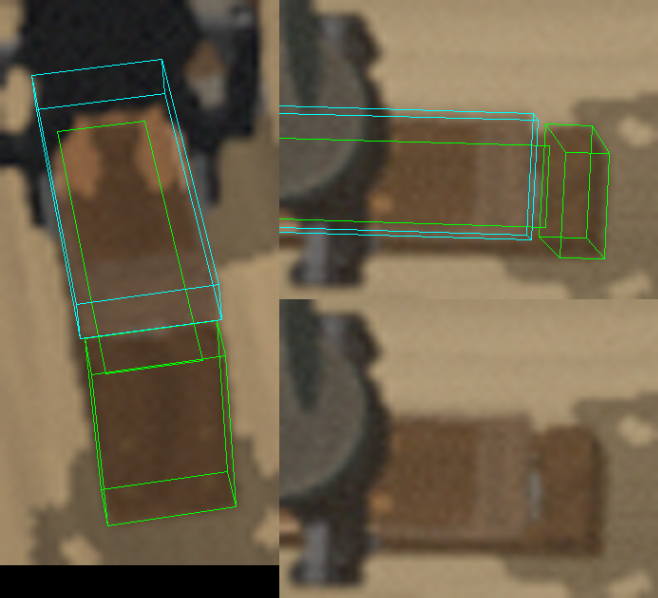

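Call:
{"api": "apply_moves", "payload": {
  "increments": [
    {"tx": 0.0005,"ty": 0.0003,"tz": -0.005,"rx": 0,"ry": 0,"rz": 0,"claw": 0.05},
    {"tx": 0.0005,"ty": 0.0003,"tz": -0.008,"rx": 0,"ry": 0,"rz": 0,"claw": 0.05},
    {"tx": 0.0005,"ty": 0.0003,"tz": -0.01,"rx": 0,"ry": 0,"rz": 0,"claw": 0.05},
    {"tx": 0.0005,"ty": 0.0003,"tz": -0.012,"rx": 0,"ry": 0,"rz": 0,"claw": 0.05},
    {"tx": 0.0005,"ty": 0.0003,"tz": -0.013,"rx": 0,"ry": 0,"rz": 0,"claw": 0.05},
    {"tx": 0.0005,"ty": 0.0003,"tz": -0.013,"rx": 0,"ry": 0,"rz": 0,"claw": 0.05}
  ]
}}

```text
clock: 9.2
eef_pos: [489.6, 257.7, 65.1]
tool_rot: [-3.141, 0.0, 1.539]
force: [0.0, -0.7, -2.9]
width: 63.3
```

Call:
{"api": "apply_moves", "payload": {
  "increments": [
    {"tx": 0,"ty": 0,"tz": -0.001,"rx": 0,"ry": 0,"rz": 0,"claw": 0.05},
    {"tx": 0,"ty": 0,"tz": -0.002,"rx": 0,"ry": 0,"rz": 0,"claw": 0.05},
    {"tx": 0,"ty": 0,"tz": -0.003,"rx": 0,"ry": 0,"rz": 0,"claw": 0.05},
    {"tx": 0,"ty": 0,"tz": -0.004,"rx": 0,"ry": 0,"rz": 0,"claw": 0.05},
    {"tx": 0,"ty": 0,"tz": -0.005,"rx": 0,"ry": 0,"rz": 0,"claw": 0.05},
    {"tx": 0,"ty": 0,"tz": -0.006,"rx": 0,"ry": 0,"rz": 0,"claw": 0.05},
    {"tx": 0,"ty": 0,"tz": -0.006,"rx": 0,"ry": 0,"rz": 0,"claw": 0.05}
  ]
}}

```text
clock: 9.9
eef_pos: [489.7, 257.8, 59.8]
tool_rot: [3.142, -0.0, 1.539]
force: [-1.2, -0.9, 3.1]
width: 62.7
```

Call:
{"api": "apply_moves", "payload": {
  "increments": [
    {"tx": 0,"ty": 0,"tz": 0,"rx": 0,"ry": 0,"rz": 0,"claw": 0.066},
    {"tx": 0,"ty": 0,"tz": 0,"rx": 0,"ry": 0,"rz": 0,"claw": 0.075},
    {"tx": 0,"ty": 0,"tz": 0,"rx": 0,"ry": 0,"rz": 0,"claw": 0.085},
    {"tx": 0,"ty": 0,"tz": 0,"rx": 0,"ry": 0,"rz": 0,"claw": 0.085},
    {"tx": 0,"ty": 0,"tz": 0,"rx": 0,"ry": 0,"rz": 0,"claw": 0.085},
    {"tx": 0,"ty": 0,"tz": 0.01,"rx": 0,"ry": 0,"rz": 0,"claw": 0.085},
    {"tx": 0,"ty": 0,"tz": 0.03,"rx": 0,"ry": 0,"rz": 0,"claw": 0.085},
    {"tx": 0,"ty": 0,"tz": 0.06,"rx": 0,"ry": 0,"rz": 0,"claw": 0.085},
    {"tx": 0,"ty": 0,"tz": 0.1,"rx": 0,"ry": 0,"rz": 0,"claw": 0.085},
    {"tx": 0,"ty": 0,"tz": 0.14,"rx": 0,"ry": 0,"rz": 0,"claw": 0.085},
    {"tx": 0,"ty": 0,"tz": 0.14,"rx": 0,"ry": 0,"rz": 0,"claw": 0.085},
    {"tx": 0,"ty": 0,"tz": 0.14,"rx": 0,"ry": 0,"rz": 0,"claw": 0.085}
  ]
}}

```text
clock: 11.1
eef_pos: [490.0, 258.2, 200.6]
tool_rot: [3.14, -0.002, 1.539]
force: [-0.3, 0.1, 0.5]
width: 84.9
```

```bash
python3 - <<'E'
from h import *
s=read_state();print(s['qpos'].round(3),s['eef_pos'],s['tool_rot'])
print([x.round(1) for x in [proj('top',(492,365,107)),proj('side',(492,365,107)),proj('top',(489,258,122))]])
E
```

```text
[-0.844  0.569  0.473  1.835 -0.344  0.818 -0.228] [489.97509406 258.17302337 200.63811594] [ 3.13971451e+00 -1.77090485e-03  1.53932593e+00]
[array([155.4, 204.3]), array([216.2, 112.1]), array([185.2, 204.4])]
```

Call:
{"api": "apply_moves", "payload": {
  "increments": [
    {"tx": 0.003,"ty": 0.04,"tz": 0,"rx": 0,"ry": 0,"rz": 1.7,"claw": 0.05},
    {"tx": 0.003,"ty": 0.08,"tz": 0,"rx": 0,"ry": 0,"rz": 3.4,"claw": 0.05},
    {"tx": 0.003,"ty": 0.1072,"tz": 0,"rx": 0,"ry": 0,"rz": 5.1,"claw": 0.05},
    {"tx": 0.003,"ty": 0.1072,"tz": 0,"rx": 0,"ry": 0,"rz": 6.8,"claw": 0.05},
    {"tx": 0.003,"ty": 0.1072,"tz": 0,"rx": 0,"ry": 0,"rz": 8.5,"claw": 0.05},
    {"tx": 0.003,"ty": 0.1072,"tz": 0,"rx": 0,"ry": 0,"rz": 10.2,"claw": 0.05},
    {"tx": 0.003,"ty": 0.1072,"tz": 0,"rx": 0,"ry": 0,"rz": 11.9,"claw": 0.05},
    {"tx": 0.003,"ty": 0.1072,"tz": 0,"rx": 0,"ry": 0,"rz": 13.6,"claw": 0.05},
    {"tx": 0.003,"ty": 0.1072,"tz": 0,"rx": 0,"ry": 0,"rz": 15.3,"claw": 0.05},
    {"tx": 0.003,"ty": 0.1072,"tz": 0,"rx": 0,"ry": 0,"rz": 17,"claw": 0.05},
    {"tx": 0.003,"ty": 0.1072,"tz": 0,"rx": 0,"ry": 0,"rz": 18,"claw": 0.05},
    {"tx": 0.003,"ty": 0.1072,"tz": 0,"rx": 0,"ry": 0,"rz": 18,"claw": 0.05}
  ]
}}

```text
clock: 12.3
eef_pos: [491.7, 364.3, 197.7]
tool_rot: [-3.14, -0.003, 3.11]
force: [0.3, -0.4, 0.1]
width: 50.0
```

Call:
{"api": "apply_moves", "payload": {
  "increments": [
    {"tx": 0,"ty": 0,"tz": -0.03,"rx": 0,"ry": 0,"rz": 0,"claw": 0.05},
    {"tx": 0,"ty": 0,"tz": -0.06,"rx": 0,"ry": 0,"rz": 0,"claw": 0.05},
    {"tx": 0,"ty": 0,"tz": -0.075,"rx": 0,"ry": 0,"rz": 0,"claw": 0.05},
    {"tx": 0,"ty": 0,"tz": -0.08,"rx": 0,"ry": 0,"rz": 0,"claw": 0.05},
    {"tx": 0,"ty": 0,"tz": -0.08,"rx": 0,"ry": 0,"rz": 0,"claw": 0.05},
    {"tx": 0,"ty": 0,"tz": -0.08,"rx": 0,"ry": 0,"rz": 0,"claw": 0.05}
  ]
}}

```text
clock: 12.9
eef_pos: [493.0, 365.3, 119.9]
tool_rot: [3.141, 0.001, 3.109]
force: [0.4, -0.9, -0.0]
width: 49.8
```

```bash
python3 - <<'E'
from h import *
s=read_state();e=s['eef_pos'];print(e,s['tool_rot'],s['force'],proj('side',e),proj('side',(493,365.4,107.5)))
t=get_image('top')[:,:,::-1];s=get_image('side')[:,:,::-1]
f=lambda a:cv2.resize(a,None,fx=5,fy=5,interpolation=cv2.INTER_CUBIC)
cv2.imwrite('pics/e.png',np.hstack([f(s[75:175,185:250]),f(t[165:265,125:215])]))
E
```

```text
[493.04552467 365.33081759 119.85271954] [3.14097175e+00 7.20824520e-04 3.10925828e+00] [ 0.36757514 -0.86078985 -0.04372401] [216.18977873 108.67576494] [216.48799199 111.83978902]
```

View pics/e.png

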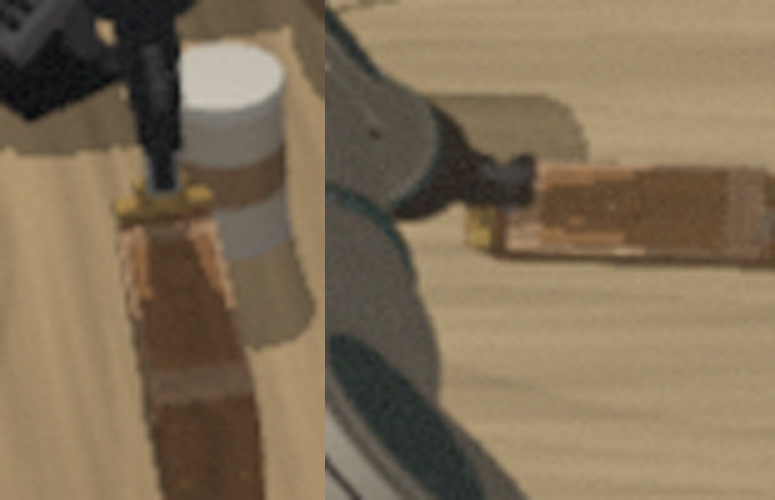

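Call:
{"api": "apply_moves", "payload": {
  "increments": [
    {"tx": 0,"ty": 0,"tz": -0.008,"rx": 0,"ry": 0,"rz": 0,"claw": 0.05},
    {"tx": 0,"ty": 0,"tz": -0.014,"rx": 0,"ry": 0,"rz": 0,"claw": 0.05},
    {"tx": 0,"ty": 0,"tz": -0.0165,"rx": 0,"ry": 0,"rz": 0,"claw": 0.05},
    {"tx": 0,"ty": 0,"tz": -0.0165,"rx": 0,"ry": 0,"rz": 0,"claw": 0.04},
    {"tx": 0,"ty": 0,"tz": -0.0165,"rx": 0,"ry": 0,"rz": 0,"claw": 0.025},
    {"tx": 0,"ty": 0,"tz": -0.0165,"rx": 0,"ry": 0,"rz": 0,"claw": 0.015},
    {"tx": 0,"ty": 0,"tz": -0.0165,"rx": 0,"ry": 0,"rz": 0,"claw": 0.011},
    {"tx": 0,"ty": 0,"tz": -0.0165,"rx": 0,"ry": 0,"rz": 0,"claw": 0.009},
    {"tx": 0,"ty": 0,"tz": -0.0165,"rx": 0,"ry": 0,"rz": 0,"claw": 0.009},
    {"tx": 0,"ty": 0,"tz": -0.0165,"rx": 0,"ry": 0,"rz": 0,"claw": 0.009}
  ]
}}

```text
clock: 14.0
eef_pos: [493.0, 365.8, 103.1]
tool_rot: [3.14, 0.001, 3.11]
force: [1.0, 2.4, 0.1]
width: 9.2
```

Call:
{"api": "apply_moves", "payload": {
  "increments": [
    {"tx": 0,"ty": 0.0005,"tz": 0,"rx": 0,"ry": 0,"rz": -1,"claw": 0.009},
    {"tx": 0,"ty": 0.0005,"tz": 0,"rx": 0,"ry": 0,"rz": -2.5,"claw": 0.009},
    {"tx": 0,"ty": 0.0005,"tz": 0,"rx": 0,"ry": 0,"rz": -4,"claw": 0.009},
    {"tx": 0,"ty": 0.0005,"tz": 0,"rx": 0,"ry": 0,"rz": -5.5,"claw": 0.009},
    {"tx": 0,"ty": 0.0005,"tz": 0,"rx": 0,"ry": 0,"rz": -7,"claw": 0.009},
    {"tx": 0,"ty": 0.0005,"tz": 0,"rx": 0,"ry": 0,"rz": -8.5,"claw": 0.009}
  ]
}}

```text
clock: 14.6
eef_pos: [493.1, 366.1, 103.2]
tool_rot: [3.14, -0.0, 2.363]
force: [0.6, 2.1, -0.1]
width: 9.1
```

Call:
{"api": "apply_moves", "payload": {
  "increments": [
    {"tx": 0,"ty": 0,"tz": 0,"rx": 0,"ry": 0,"rz": -1.5,"claw": 0.009},
    {"tx": 0,"ty": 0,"tz": 0,"rx": 0,"ry": 0,"rz": -3,"claw": 0.009},
    {"tx": 0,"ty": 0,"tz": 0,"rx": 0,"ry": 0,"rz": -4.5,"claw": 0.009},
    {"tx": 0,"ty": 0,"tz": 0,"rx": 0,"ry": 0,"rz": -6,"claw": 0.009},
    {"tx": 0,"ty": 0,"tz": 0,"rx": 0,"ry": 0,"rz": -7.5,"claw": 0.009},
    {"tx": 0,"ty": 0,"tz": 0,"rx": 0,"ry": 0,"rz": -9,"claw": 0.009},
    {"tx": 0,"ty": 0,"tz": 0,"rx": 0,"ry": 0,"rz": -9.5,"claw": 0.009},
    {"tx": 0,"ty": 0,"tz": 0,"rx": 0,"ry": 0,"rz": -9.5,"claw": 0.009},
    {"tx": 0,"ty": 0,"tz": 0,"rx": 0,"ry": 0,"rz": -9.5,"claw": 0.009}
  ]
}}

```text
clock: 15.5
eef_pos: [493.4, 366.2, 103.2]
tool_rot: [3.14, -0.001, 1.54]
force: [3.2, 2.5, -0.2]
width: 9.3
```

Call:
{"api": "apply_moves", "payload": {
  "increments": [
    {"tx": 0,"ty": 0,"tz": 0,"rx": 0,"ry": 0,"rz": 0,"claw": 0.02},
    {"tx": 0,"ty": 0,"tz": 0,"rx": 0,"ry": 0,"rz": 0,"claw": 0.035},
    {"tx": 0,"ty": 0,"tz": 0,"rx": 0,"ry": 0,"rz": 0,"claw": 0.05},
    {"tx": 0,"ty": 0,"tz": 0.01,"rx": 0,"ry": 0,"rz": 0,"claw": 0.05},
    {"tx": 0,"ty": 0,"tz": 0.04,"rx": 0,"ry": 0,"rz": 0,"claw": 0.05},
    {"tx": 0,"ty": 0,"tz": 0.08,"rx": 0,"ry": 0,"rz": 0,"claw": 0.05},
    {"tx": 0,"ty": 0.04,"tz": 0.12,"rx": 0,"ry": 0,"rz": 0,"claw": 0.05},
    {"tx": -0.02,"ty": 0.08,"tz": 0.15,"rx": 0,"ry": 0,"rz": 0,"claw": 0.05},
    {"tx": -0.04,"ty": 0.12,"tz": 0.18,"rx": 0,"ry": 0,"rz": 0,"claw": 0.05},
    {"tx": -0.06,"ty": 0.14,"tz": 0.18,"rx": 0,"ry": 0,"rz": 0,"claw": 0.05},
    {"tx": -0.06,"ty": 0.14,"tz": 0.18,"rx": 0,"ry": 0,"rz": 0,"claw": 0.05}
  ]
}}

```text
clock: 16.6
eef_pos: [427.2, 512.6, 284.6]
tool_rot: [-3.14, -0.006, 1.55]
force: [-0.1, 0.3, -0.8]
width: 49.9
```

```bash
python3 - <<'E'
from h import *
s=read_state();e=s['eef_pos'];print(e,s['tool_rot'],s['force'])
t=get_image('top')[:,:,::-1];s=get_image('side')[:,:,::-1]
f=lambda a:cv2.resize(a,None,fx=6,fy=6,interpolation=cv2.INTER_CUBIC)
f=lambda a:cv2.convertScaleAbs(cv2.resize(a,None,fx=6,fy=6,interpolation=cv2.INTER_CUBIC),alpha=1.5)
cv2.imwrite('pics/f.png',np.hstack([f(s[100:190,200:250]),f(t[160:250,150:230])]))
E
```

```text
[427.19875144 512.6425039  284.56744635] [-3.13954415 -0.00605141  1.54983337] [-0.12080328  0.30738935 -0.78831342]
```

View pics/f.png

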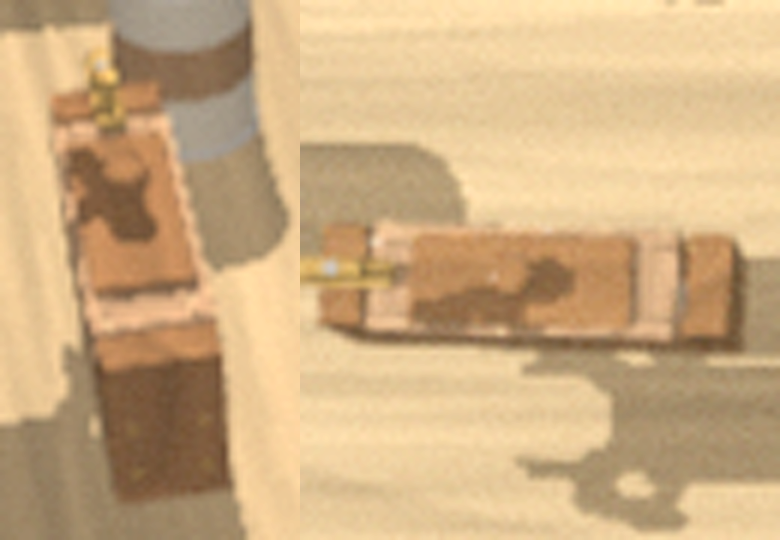

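The inner lid sits flush between the end boards. The turnbutton lies square across, tip at (395,270) in the top panel, overlapping the frame. The outer board spans u 412–632 in that panel, centred on the frame. Next I move over the knob.

```bash
python3 - <<'E'
from h import *
c=lambda u,v,z:px('top',150+(u-300)/6-.4,160+v/6-.4,z).round(1)
print('board',c(522,284,96),'frame',c(522,281,90),'button',c(365,270,100),c(395,270,100))
print(px('side',200+148/6-.4,100+195/6-.4,118).round(1), proj('top',(489.7,258,118))*6-np.array([150*6-300,960]))
E
```

```text
board [484.1 258.4  96. ] frame [486.8 259.7  90. ] button [492.1 349.4 100. ] [492.  331.9 100. ]
[497.5 236.  118. ] [512.92370866 266.13434432]
```

Call:
{"api": "apply_moves", "payload": {
  "increments": [
    {"tx": 0.02,"ty": -0.04,"tz": -0.03,"rx": 0,"ry": 0,"rz": 0,"claw": 0.05},
    {"tx": 0.04,"ty": -0.08,"tz": -0.05,"rx": 0,"ry": 0,"rz": 0,"claw": 0.05},
    {"tx": 0.055,"ty": -0.12,"tz": -0.06,"rx": 0,"ry": 0,"rz": 0,"claw": 0.05},
    {"tx": 0.0565,"ty": -0.16,"tz": -0.08,"rx": 0,"ry": 0,"rz": 0,"claw": 0.05},
    {"tx": 0.0565,"ty": -0.2,"tz": -0.1,"rx": 0,"ry": 0,"rz": 0,"claw": 0.05},
    {"tx": 0.0565,"ty": -0.235,"tz": -0.12,"rx": 0,"ry": 0,"rz": 0,"claw": 0.05},
    {"tx": 0.0565,"ty": -0.248,"tz": -0.13,"rx": 0,"ry": 0,"rz": 0,"claw": 0.05},
    {"tx": 0.0565,"ty": -0.248,"tz": -0.13,"rx": 0,"ry": 0,"rz": 0,"claw": 0.05},
    {"tx": 0.0565,"ty": -0.248,"tz": -0.13,"rx": 0,"ry": 0,"rz": 0,"claw": 0.05},
    {"tx": 0.0565,"ty": -0.248,"tz": -0.13,"rx": 0,"ry": 0,"rz": 0,"claw": 0.05}
  ]
}}

```text
clock: 17.7
eef_pos: [489.8, 258.7, 153.5]
tool_rot: [3.14, -0.001, 1.54]
force: [-0.2, 0.1, 0.0]
width: 50.0
```

Call:
{"api": "apply_moves", "payload": {
  "increments": [
    {"tx": -0.001,"ty": -0.001,"tz": -0.02,"rx": 0,"ry": 0,"rz": 0,"claw": 0.05},
    {"tx": -0.001,"ty": -0.001,"tz": -0.04,"rx": 0,"ry": 0,"rz": 0,"claw": 0.05},
    {"tx": -0.001,"ty": -0.001,"tz": -0.05,"rx": 0,"ry": 0,"rz": 0,"claw": 0.05},
    {"tx": -0.001,"ty": -0.001,"tz": -0.054,"rx": 0,"ry": 0,"rz": 0,"claw": 0.05},
    {"tx": -0.001,"ty": -0.001,"tz": -0.054,"rx": 0,"ry": 0,"rz": 0,"claw": 0.05},
    {"tx": -0.001,"ty": -0.001,"tz": -0.054,"rx": 0,"ry": 0,"rz": 0,"claw": 0.04},
    {"tx": -0.001,"ty": -0.001,"tz": -0.054,"rx": 0,"ry": 0,"rz": 0,"claw": 0.032},
    {"tx": -0.001,"ty": -0.001,"tz": -0.054,"rx": 0,"ry": 0,"rz": 0,"claw": 0.027},
    {"tx": -0.001,"ty": -0.001,"tz": -0.054,"rx": 0,"ry": 0,"rz": 0,"claw": 0.023},
    {"tx": -0.001,"ty": -0.001,"tz": -0.054,"rx": 0,"ry": 0,"rz": 0,"claw": 0.018},
    {"tx": -0.001,"ty": -0.001,"tz": -0.054,"rx": 0,"ry": 0,"rz": 0,"claw": 0.018},
    {"tx": -0.001,"ty": -0.001,"tz": -0.054,"rx": 0,"ry": 0,"rz": 0,"claw": 0.018}
  ]
}}

```text
clock: 18.9
eef_pos: [488.5, 256.6, 99.6]
tool_rot: [3.141, -0.001, 1.539]
force: [-1.0, -0.8, 4.9]
width: 21.5
```

Call:
{"api": "apply_moves", "payload": {
  "increments": [
    {"tx": 0,"ty": 0,"tz": 0,"rx": 0,"ry": 0,"rz": 0,"claw": 0.015},
    {"tx": 0,"ty": 0,"tz": 0,"rx": 0,"ry": 0,"rz": 0,"claw": 0.015},
    {"tx": 0,"ty": 0,"tz": 0,"rx": 0,"ry": 0,"rz": 0,"claw": 0.015}
  ]
}}

```text
clock: 19.2
eef_pos: [488.5, 256.7, 99.6]
tool_rot: [3.141, -0.001, 1.539]
force: [-0.9, 0.7, 5.6]
width: 21.3
```

```bash
python3 - <<'E'
from h import *
s=read_state();print(s['force'],s['torque'],s['width'])
t=get_image('side')[:,:,::-1]
f=lambda a:cv2.convertScaleAbs(cv2.resize(a,None,fx=8,fy=8,interpolation=cv2.INTER_CUBIC),alpha=1.6)
cv2.imwrite('pics/g.png',f(t[105:180,195:255]))
E
```

```text
[-0.8701346   0.71626955  5.64533935] [ 0.02682085  0.2482335  -0.01780118] 21.309317497879427
```

View pics/g.png

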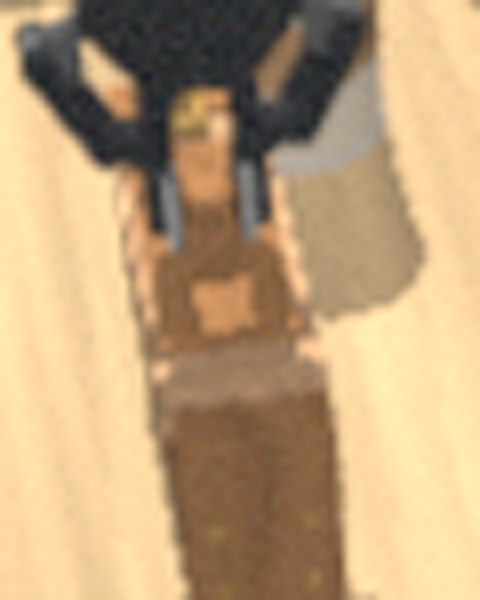

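Call:
{"api": "apply_moves", "payload": {
  "increments": [
    {"tx": 0,"ty": 0,"tz": 0.001,"rx": 0,"ry": 0,"rz": 0,"claw": 0.015},
    {"tx": 0,"ty": 0,"tz": 0.002,"rx": 0,"ry": 0,"rz": 0,"claw": 0.015},
    {"tx": 0,"ty": 0,"tz": 0.004,"rx": 0,"ry": 0,"rz": 0,"claw": 0.015},
    {"tx": 0,"ty": 0,"tz": 0.006,"rx": 0,"ry": 0,"rz": 0,"claw": 0.015},
    {"tx": 0,"ty": 0,"tz": 0.009,"rx": 0,"ry": 0,"rz": 0,"claw": 0.015},
    {"tx": 0,"ty": 0,"tz": 0.012,"rx": 0,"ry": 0,"rz": 0,"claw": 0.015},
    {"tx": 0,"ty": 0,"tz": 0.015,"rx": 0,"ry": 0,"rz": 0,"claw": 0.015},
    {"tx": 0,"ty": 0,"tz": 0.015,"rx": 0,"ry": 0,"rz": 0,"claw": 0.015}
  ]
}}

```text
clock: 20.05
eef_pos: [488.5, 256.6, 114.3]
tool_rot: [3.141, -0.0, 1.539]
force: [-0.6, 0.0, -1.7]
width: 21.6
```

Call:
{"api": "apply_moves", "payload": {
  "increments": [
    {"tx": 0,"ty": 0,"tz": 0.005,"rx": 0,"ry": 0,"rz": 0,"claw": 0.015},
    {"tx": 0,"ty": 0,"tz": 0.013,"rx": 0,"ry": 0,"rz": 0,"claw": 0.015},
    {"tx": 0,"ty": 0,"tz": 0.024,"rx": 0,"ry": 0,"rz": 0,"claw": 0.015},
    {"tx": 0,"ty": 0,"tz": 0.036,"rx": 0,"ry": 0,"rz": 0,"claw": 0.015},
    {"tx": 0,"ty": 0,"tz": 0.05,"rx": 0,"ry": 0,"rz": 0,"claw": 0.015},
    {"tx": 0,"ty": 0,"tz": 0.064,"rx": 0,"ry": 0,"rz": 0,"claw": 0.015},
    {"tx": 0,"ty": 0,"tz": 0.075,"rx": 0,"ry": 0,"rz": 0,"claw": 0.015},
    {"tx": 0,"ty": 0,"tz": 0.084,"rx": 0,"ry": 0,"rz": 0,"claw": 0.015},
    {"tx": 0,"ty": 0,"tz": 0.089,"rx": 0,"ry": 0,"rz": 0,"claw": 0.015},
    {"tx": 0,"ty": 0,"tz": 0.09,"rx": 0,"ry": 0,"rz": 0,"claw": 0.015},
    {"tx": 0,"ty": 0,"tz": 0.09,"rx": 0,"ry": 0,"rz": 0,"claw": 0.015},
    {"tx": 0,"ty": 0,"tz": 0.09,"rx": 0,"ry": 0,"rz": 0,"claw": 0.015}
  ]
}}

```text
clock: 21.25
eef_pos: [487.8, 256.4, 203.3]
tool_rot: [-3.141, 0.001, 1.539]
force: [0.8, -0.0, -1.1]
width: 21.4
```

```bash
python3 - <<'E'
from h import *
t=get_image('top')[:,:,::-1];s=get_image('side')[:,:,::-1]
f=lambda a:cv2.convertScaleAbs(cv2.resize(a,None,fx=5,fy=5,interpolation=cv2.INTER_CUBIC),alpha=1.5)
cv2.imwrite('pics/i.png',np.hstack([f(s[70:190,190:260]),f(t[140:260,145:235])]))
s=read_state();print(s['clock'],s['eef_pos'],s['tool_rot'],s['force'],s['torque'],s['width'])
E
```

```text
21.35 [487.86345845 256.32372816 203.28790069] [-3.14072602e+00  6.23652978e-04  1.53912136e+00] [ 0.10813528  0.77827757 -1.23056441] [-0.08091785 -0.00406427  0.00383463] 21.3418499084561
```

View pics/i.png

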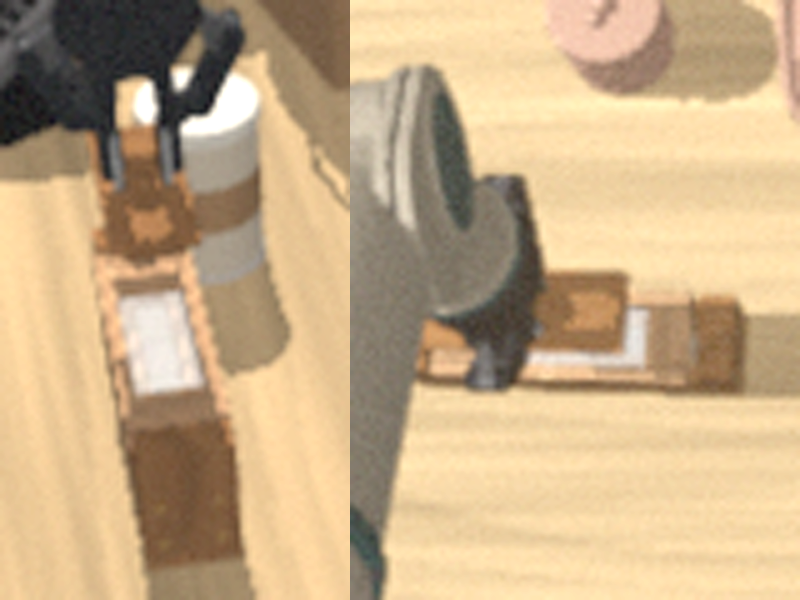

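Call:
{"api": "apply_moves", "payload": {
  "increments": [
    {"tx": 0,"ty": 0,"tz": 0,"rx": 0,"ry": 0,"rz": 0,"claw": 0.015},
    {"tx": 0,"ty": 0,"tz": 0,"rx": 0,"ry": 0,"rz": 0,"claw": 0.015},
    {"tx": 0,"ty": 0,"tz": 0,"rx": 0,"ry": 0,"rz": 0,"claw": 0.015},
    {"tx": 0,"ty": 0,"tz": 0,"rx": 0,"ry": 0,"rz": 0,"claw": 0.015},
    {"tx": 0,"ty": 0,"tz": 0,"rx": 0,"ry": 0,"rz": 0,"claw": 0.015}
  ]
}}

```text
clock: 21.85
eef_pos: [488.2, 256.5, 203.8]
tool_rot: [3.142, -0.0, 1.539]
force: [-0.1, 0.6, -0.3]
width: 21.4
```

```bash
python3 - <<'E'
from h import *
M=R.from_euler('z',-.032).as_matrix()
for n,o in(('side',(190,70)),('top',(75,140))):
  for q in((-27,-65,200),(27,-65,200),(-27,-65,194),(27,-65,194)):
    print(n,q,((proj(n,M@np.array(q,float)+[488,257,0])-o+.4)*5).round())
s=read_state();print(s['eef_pos'],s['force'],s['width'],abs(s['qd']).max())
E
```

```text
side (-27, -65, 200) [109. 251.]
side (27, -65, 200) [203. 239.]
side (-27, -65, 194) [110. 259.]
side (27, -65, 194) [204. 247.]
top (-27, -65, 200) [628. 351.]
top (27, -65, 200) [633. 268.]
top (-27, -65, 194) [630. 352.]
top (27, -65, 194) [635. 269.]
[488.15211056 256.52751699 203.79528328] [-0.11774024  0.57076379 -0.31325673] 21.39973606487945 0.000366806541125098
```

Observed near board corners, about (100–105,257) and (200,245) in the side panel and (628,272) and (625,352) in the top panel, match a level board. I'm handing the job in.

```bash
python3 -c "
from cell import *
print(finish_job())"
```

```text
the job is handed in; nothing more can be done
None
```

The job is done and handed in at about 22 s on the clock.

- **Lid onto the case:** I gripped the nested double lid by the inner frame and lowered it onto the case. Contact came with the lid's origin at about 62 mm, which is its seat height. The picture showed it flush between the end boards.
- **Turnbutton:** I turned it 90° by its ridge. The picture after release shows it square across, over the end of the inner lid.
- **Outer lid:** I lifted it alone by the knob, about 104 mm from its nested position, and it is still in the gripper. The last picture shows it level to within roughly 2 mm at the corners I could see. The arm is still, and the force reads only about the lid's weight. In that picture the inner lid is seated with its pane uncovered, though the arm hides the button.

Some readings were off or unchecked:
- **Knob grip:** the opening read 21.4 mm where I expected about 23 to 24, and there was an upward force of about 5 N while gripping. The hold has been firm since.
- **Early lid position fit:** one camera fit was taken before the arm had settled, so I corrected it before lowering the lid.
- **Bystanders:** I did not measure them again at the end. The arm never came close to any of them, and the canister looked unmoved.

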